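Bed the figurines on the snow-globe disc

ROBOT

A 6-joint arm with a two-finger parallel gripper is mounted at the origin on the work surface. World frame = base frame: x ahead of the robot, y to its left, z up, the work surface at z = 0. Lengths are in m, angles in degrees, forces in N, time in s.
With the tool pointing down it reaches from about 0.325 to 0.85 m from the base axis. Payload 15.5 kg.
Tool frame: the origin (TCP) lies midway between the tips of the shut fingers; the grasp point (between the pads) lies arm.grip_point_offset behind it (arm.grip_point_offset is the distance from the TCP to the grasp point, in m); z points along the fingers, y is the line along which they close (so a half turn about z gives the same grasp; the last joint's range is limited). The gripper opens to 91 mm and grips with 3 to 60 N. Pads are 32 mm wide; open, the fingers measure 118 mm over their backs; the gripper's body (76 mm by 178 mm) begins 60 mm behind the grasp point.
Start: joints at [-77.836, 28.281, 77.091, -0, 74.628, -5.472], TCP at [0.189, -0.596, 0.214] pointing down, gripper open.
Joint ranges: [-166.48, 166.48], [-47.26, 123.95], [12.59, 153.08], [-70.14, 250.14], [6.76, 159.57], [-176.63, 176.63]. Speed limits (degrees/s): [108.29, 108.29, 147.25, 172.46, 172.46, 172.46].

INTERFACE

Orientations are given as [roll, pitch, yaw] about the fixed x, y, z axes, in that order (R = Rz(yaw) Ry(pitch) Rx(roll)).
In Python, from rig import arm gives the robot as it stands.
- The arm moves only by the tool carry_out, never from a script. Its argument "steps" is text: rows parted by semicolons, each of 5 numbers parted by spaces: the opening, from 0 (shut) to 1 (fully open), then the shift along the tool's x, y, z in m, then the turn about the tool's z in rad. A call has 1 to 8 rows; each row is the pose to reach, as a shift and turn from the pose commanded when the call began, along the tool's axes at that moment; what a row does not reach only later rows make up. A row lasts 1/8 s, in which the tool goes at most 62.5 mm and 10.7 degrees, less where a joint would pass 70% of its speed; a pose out of reach is approached as far as the arm can. A call with a gripper value outside its range is refused whole. The fingers move at their own pace and stop on an object; "grip_force" is the grip in N (left out, the last holds). Time passes only in rows, so rows that repeat a pose let the fingers close. It gives the time, the measured TCP pose, the force, the opening and the grip force at its end, in the units of the state.
- arm.observe(): the state, without advancing time (a new reading comes with each control period).
- arm.capture(name): name is "scene" or "top" or "wrist"; returns the picture (400x640x3 uint8, blue, green, red); there is no depth.
- arm.get_calibration(name): a dict with "fx", "fy", "cx", "cy" (pixels), "dist_coeffs" ([k1, k2, p1, p2, k3] as OpenCV has them; the pictures are not rectified), "R" (3x3) and "t" (3): a world point X has camera coordinates R X + t. Camera axes: x right, y down, z forward; pixel columns grow to the right and rows downward; lengths in m; the calibration is good to about 2 mm. A picture is of the moment at which its call begins: read the wrist's pose just before it. get_calibration takes no time and is no camera call; for the wrist camera it gives the pose at the moment of the call.
- arm.finish_job(): hands the job in; it is judged then, once.
Trained networks look in the newest picture that a camera, given by its name, has taken for a name from the list of things; names that differ only in an ending like _2 or _b are one class to them, and where a whole thing is asked for, a point or a joint stands for the part that bears it (a point fixed in the world has none). Each returns a list of dicts, best first, with "score" (0 to 1); they miss things now and then, are a little off and sometimes report something else, mostly with a low value. They report only what shows in the picture. A call takes as long as a camera call. They do not tell look-alikes from the thing itself.
- arm.look_for(camera, name): "position" ([x, y, z] in m, in the coordinates of the camera as it stood for that picture, good to about 4 mm: the middle of the surface that is visible of it).
- arm.trace(camera, name): "mask" (400x640 bool, what is visible of it).
- arm.landmark_of(camera, name): "position" ([x, y, z] in m, in the coordinates of the camera as it stood for that picture, good to about 4 mm: a listed point, or the origin of a listed thing).
The state is a dict: "time_s": time; "qpos": joint angles; "qd": joint speeds; "joint_efforts": joint torques, N m; "tool_pos": TCP position; "tool_rot": TCP orientation; "force": force on the tool from outside, world axes, zero at the start; "ft_torque": the same for the moment, N m; "finger_gap": finger opening in m; "grasp_force": force on a finger pad.
Only numpy, scipy, OpenCV 4.12 (cv2) and the standard library are available. Lean on these libraries where they do the work, as an engineer would, in place of code of your own. Each camera call takes 0.05 s, during which the arm holds its last target. There are 200 camera calls.

TASK

The cottage, the fir tree and the reindeer on the round maple disc have just been set on fresh adhesive: bed them down in the order they were glued, each with a light press of the fingertips from above, held for a good half second - first the cottage on the bare middle of its roof ridge, then the fir tree on its tip, then the reindeer on its back, behind the antlers. Press just hard enough that the sprung platform under the disc sinks a few millimetres, never down to its stop, and let it come up again. Do not lift, shift or tip the pieces, and leave the gilt antlers, the disc with its snowman and log pile, the brass lever and everything else untouched.

Things in the scene. Friction and masses are not known exactly. Their poses are not given: they have to be found in the camera images.
- cottage: Resin cottage with a gabled roof and a chimney, loose on the disc: foot 60 x 46 mm, ridge 68 mm above its underside, about 110 g. Origin at the centre of its underside, z up; the ridge runs along its x and the 11 mm wide chimney stands over the ridge at x = +22 mm, 10 mm higher than the ridge.
- cottage_ridge (a point): The spot to press on the cottage: the top of its roof ridge, in the middle of the stretch free of the chimney (8 mm from the cottage's centre, away from the chimney). The ridge is 9 mm wide.
- fir: The pewter fir tree on the disc: tiers of branches on a round foot 46 mm across, 90 mm tall, about 170 g, loose. Origin at the centre of its underside, z up.
- fir_tip (a point): The spot to press on the fir tree: the top of the 12 mm ball at its tip, 90 mm above its underside.
- reindeer: Ceramic reindeer standing on a 70 x 36 mm snow slab, loose on the disc, about 120 g. Origin at the centre of the slab's underside, z up, head towards its +x. The back is 60 mm high and 25 mm wide, the head 81 mm.
- reindeer_back (a point): The spot to press on the reindeer: the top of its back, 8 mm behind its centre, 60 mm above its underside; the antlers begin 28 mm in front of it.
- antlers: The reindeer's gilt antlers, part of the reindeer and with the reindeer's origin and axes: they lie at x = 20 to 33 mm, y = -20 to 20 mm, up to 98 mm high. Never to be touched.
- lift: The lift, fixed to the table: cast round base 156 mm across, housing, coil spring, on top the platform with the maple disc. Origin at the centre of its underside, z up. The three loose pieces stand on the disc about 52 mm from its axis, at 90, 210 and 330 degrees about the lift's z from its x, in any arrangement.
- lever_knob (a point): Ball knob of the brass lever on the lift's housing, locked in its raised position, not to be touched. The lever points to the lift's -y, the 20 mm knob centred 134 mm from the axis and 51 mm above the table.
- snowman (a point): Little snowman with a hat, 43 mm tall, 24 mm across, already glued to the disc near its rim, not to be touched. This point lies under its centre.
- log_pile (a point): Pile of five logs, 26 x 23 x 14 mm, already glued to the disc near its rim, not to be touched. This point lies under its centre.
- platform (a joint): How far the sprung platform with the disc is pressed down, in m: 0 is fully up, 0.015 is its stop. It gives only straight down, starts to sink at about 3 to 5.5 N on a piece, then takes 0.5 N more per mm, and springs up by itself.
- disc_top (a point): Centre of the upper face of the maple disc (190 mm across), 92 mm above the table when the platform is fully up. Underside of the pieces.
- big_dome: Clear glass dome on a maple foot, 184 mm across, 212 mm tall, to the left. Leave alone. Origin under its centre.
- small_dome: Clear glass dome on a maple foot, 134 mm across, 152 mm tall, to the right. Leave alone. Origin under its centre.
- spare_fir: A smaller pewter fir tree, 63 mm tall, standing on the table, not on the disc. Leave alone. Origin under its centre.
- glue: Small glue bottle, 32 mm across, 85 mm tall, on the table to the right. Leave alone. Origin under its centre.
- brush: Brush, 160 mm long, lying on the table to the right. Leave alone.
Things that resemble listed ones, but are neither listed nor needed, are in the scene too. Of the things like the reindeer, leave any that is black, blue or green; of the rest the smaller one is meant.

How it is judged (in metres and radians):
On the way, in this order (a step that is already met when the one before it is completed fails the run):
1. the fingertips press the cottage on mid-ridge, and it alone, so that the platform sinks more than 2 mm, for 0.5 s (contact force between the fingers and cottage above 1 N and horizontal distance between the grasp point and cottage_ridge below 0.03 m and value of joint platform above 0.002 m and contact force between the fingers and fir below 0.3 N and contact force between the fingers and reindeer below 0.3 N), for 0.5 s.
2. the fingertips press the fir tree on its tip, and it alone, so that the platform sinks more than 2 mm, for 0.5 s (contact force between the fingers and fir above 1 N and horizontal distance between the grasp point and fir_tip below 0.03 m and value of joint platform above 0.002 m and contact force between the fingers and cottage below 0.3 N and contact force between the fingers and reindeer below 0.3 N), for 0.5 s.
3. the fingertips press the reindeer on its back, and it alone, so that the platform sinks more than 2 mm, for 0.5 s (contact force between the fingers and reindeer above 1 N and horizontal distance between the grasp point and reindeer_back below 0.03 m and value of joint platform above 0.002 m and contact force between the fingers and cottage below 0.3 N and contact force between the fingers and fir below 0.3 N), for 0.5 s.
At the end, for the whole second after the job is handed in: The platform is fully up again (within 1.5 mm); the cottage, fir tree and reindeer stand upright (within 0.06 rad), at rest, within 6 mm of where they stood; the domes, spare fir, glue bottle and brush have not moved more than 10 mm (value of joint platform below 0.0015 m and distance of each of cottage, fir, reindeer from where it was at the start of the episode below 0.006 m and angle between each of cottage, fir, reindeer's own z axis and vertical below 0.06 rad and linear speed of each of cottage, fir, reindeer below 0.02 m/s and distance of each of big_dome, small_dome, spare_fir, glue, brush from where it was at the start of the episode below 0.01 m); the robot touches nothing.
It fails at once if the gilt antlers are touched (contact force between any of the fingers, the arm and antlers above 0.3 N).
It fails at once if the disc, snowman, log pile, lever or lift is touched (contact force between any of the fingers, the arm and lift above 0.5 N).
It fails at once if too hard a press: the platform pushed to its stop (past 13 of its 15 mm) or over 20 N on a piece (value of joint platform above 0.013 m or contact force between the fingers and cottage above 20 N or contact force between the fingers and fir above 20 N or contact force between the fingers and reindeer above 20 N).
It fails at once if a piece is lifted more than 5 mm off the disc or tipped over (z of any of cottage, fir, reindeer in the frame of disc_top above 0.005 m or angle between any of cottage, fir, reindeer's own z axis and vertical above 0.35 rad).
It fails at once if a bystander is shifted more than 10 mm (distance of any of big_dome, small_dome, spare_fir, glue, brush from where it was at the start of the episode above 0.01 m).
It also fails if it takes over 48 s, if anything falls off the work surface, if the arm or the gripper's body presses on something with over 40 N, if the wrist force passes 120 N, or if a joint passes its speed limit or range.

## Working session

There is one attempt and no reset: what is moved stays moved. The work goes in short steps, Python scripts to look and compute and a tool call to move; the robot and the scene stay as the last step left them, time stands still between calls to the robot, and variables do not carry over. Pictures are saved under pics/ and viewed, at most 10 in all, crops included, and the job is handed in when it is done.

Besides the shell and the picture viewer there is one more tool, called after "Call:" by a JSON object that holds its "method" and its "body", one argument or row to a line. carry_out: Moves the arm, as the interface text tells. Its arguments: {"type":"object","properties":{"steps":{"type":"string"},"grip_force":{"type":"number"}},"required":["steps"]}

```bash
mkdir -p pics; cat > h.py <<'E'
from rig import arm
import numpy as np, cv2
def world(cam,p):
    c=arm.get_calibration(cam); return np.array(c["R"]).T@(np.array(p)-np.array(c["t"]))
E
python3 - <<'E'
from h import *
s=arm.observe();print(s["time_s"],s["tool_pos"],s["tool_rot"],s["force"],arm.grip_point_offset)
for cam in("scene","top"):
    cv2.imwrite(f"pics/{cam}0.png",arm.capture(cam))
    for n in("cottage_ridge","fir_tip","reindeer_back","cottage","fir","reindeer","antlers","disc_top","lever_knob","snowman","log_pile","big_dome","small_dome"):
        print(cam,n,[(round(d["score"],2),world(cam,d["position"]).round(3).tolist()) for d in arm.landmark_of(cam,n)[:4]])
print(arm.observe()["time_s"])
E
```

```text
0.0 [ 0.18928151 -0.59524305  0.21331087] [-1.79927887e+02 -6.78501216e-03  1.76339705e+01] [0.43520072 0.54414539 0.14951935] 0.0188
scene cottage_ridge [(0.63, [0.567, 0.155, 0.152])]
scene fir_tip [(0.84, [0.552, 0.065, 0.18]), (0.38, [0.61, 0.101, 0.092])]
scene reindeer_back [(0.94, [0.523, -0.112, 0.061]), (0.89, [0.3, 0.245, 0.082]), (0.76, [0.48, 0.121, 0.151]), (0.75, [0.375, -0.11, 0.062])]
scene cottage [(0.77, [0.572, 0.156, 0.091])]
scene fir [(0.72, [0.555, 0.063, 0.095])]
scene reindeer [(0.94, [0.526, -0.102, 0.001]), (0.8, [0.3, 0.228, -0.003]), (0.77, [0.384, -0.106, -0.002]), (0.74, [0.679, -0.121, 0.001])]
scene antlers [(0.36, [0.543, 0.111, 0.091])]
scene disc_top [(0.82, [0.542, 0.112, 0.093]), (0.62, [0.425, -0.416, 0.004])]
scene lever_knob [(0.6, [0.422, -0.414, 0.002]), (0.31, [0.612, 0.099, 0.092])]
scene snowman [(0.75, [0.612, 0.1, 0.091])]
scene log_pile [(0.65, [0.516, 0.178, 0.091]), (0.28, [0.608, -0.422, 0.006])]
scene big_dome [(0.7, [0.536, 0.444, -0.003])]
scene small_dome [(0.95, [0.608, -0.423, 0.005]), (0.49, [0.49, 0.123, 0.091])]
top cottage
[... 195 characters left out ...]
.6, [0.372, -0.104, 0.059]), (0.57, [0.295, 0.241, 0.082])]
top cottage [(0.61, [0.565, 0.16, 0.093]), (0.18, [0.54, 0.116, -0.002])]
top fir []
top reindeer [(0.76, [0.521, -0.099, -0.002]), (0.67, [0.296, 0.236, -0.0]), (0.55, [0.682, -0.123, 0.002]), (0.47, [0.382, -0.103, -0.003])]
top antlers [(0.43, [0.683, -0.118, 0.005]), (0.39, [0.299, 0.238, -0.0])]
top disc_top [(0.77, [0.541, 0.115, 0.091])]
top lever_knob [(0.67, [0.458, 0.013, 0.053])]
top snowman [(0.82, [0.609, 0.106, 0.093]), (0.59, [0.487, 0.131, 0.09])]
top log_pile [(0.66, [0.511, 0.183, 0.094]), (0.5, [0.538, 0.116, 0.091])]
top big_dome [(0.62, [0.532, 0.451, -0.001])]
top small_dome [(0.89, [0.61, -0.416, -0.005])]
1.4
```

View pics/scene0.png

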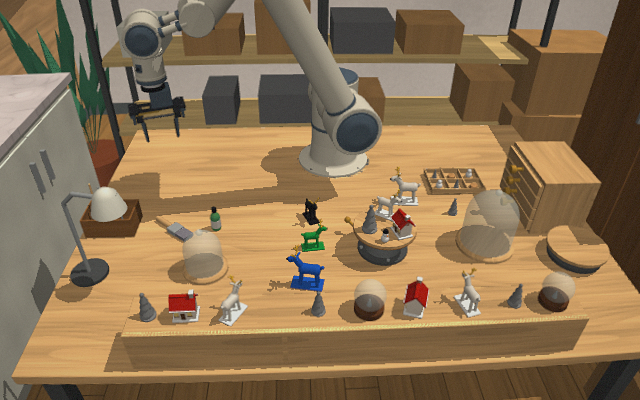

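View pics/top0.png

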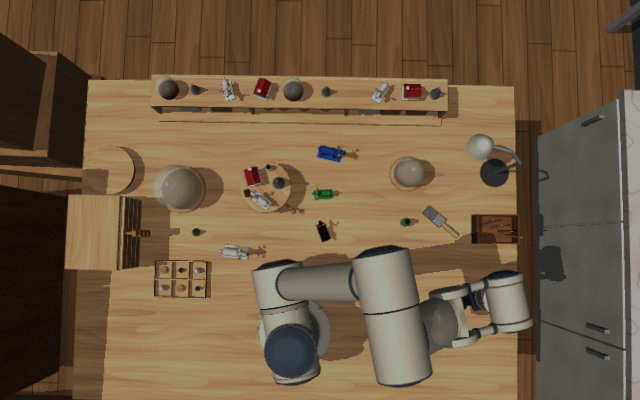

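The scene view shows the lift at about (382,240), with the white reindeer on the disc behind the fir. The larger white reindeer stands off the disc at (405,190), and the black, green and blue ones are on the table. The top view shows the disc at (267,187), with the cottage at (253,175), fir at (279,183) and reindeer at (262,200). I'm moving nearer for a wrist view.

Call:
{"method": "carry_out", "body": {
  "steps": "0 0.06 -0.06 -0.15 0; 0 0.48 -0.47 -0.15 0; 0 0.48 -0.47 -0.15 0; 0 0.48 -0.47 -0.15 0; 0 0.48 -0.47 -0.15 0; 0 0.48 -0.47 -0.15 0; 0 0.48 -0.47 -0.15 0; 0 0.48 -0.47 -0.15 0",
  "grip_force": 20
}}

```text
time_s: 2.4
tool_pos: [0.4072, -0.1844, 0.3334]
tool_rot: [180.0, -0.0, 17.6]
force: [0.1, -0.2, -0.3]
finger_gap: 0.014
grasp_force: 0.0
```

```bash
python3 - <<'E'
from h import *
s=arm.observe();print(s["time_s"],s["tool_pos"],s["tool_rot"],s["finger_gap"],s["force"])
c=arm.get_calibration("wrist");R=np.array(c["R"]);print("cam",-R.T@np.array(c["t"]),"axes",R.round(2).tolist(),c["fx"])
E
```

```text
2.4 [ 0.40719892 -0.18440177  0.33339195] [ 1.79969747e+02 -2.63163651e-02  1.76197271e+01] 0.01399314374439805 [ 0.13975364 -0.21461774 -0.26420662]
cam [ 0.47992009 -0.16196244  0.50375368] axes [[0.3, -0.95, 0.0], [-0.92, -0.29, 0.27], [-0.26, -0.08, -0.96]] 310.5906774273842
```

Call:
{"method": "carry_out", "body": {
  "steps": "0 0.12 -0.22 0 0; 0 0.12 -0.22 0 0; 0 0.12 -0.22 0 0; 0 0.12 -0.22 0 0; 0 0.12 -0.22 0 0; 0 0.12 -0.22 0 0"
}}

```text
time_s: 3.15
tool_pos: [0.4542, 0.0597, 0.3328]
tool_rot: [180.0, 0.0, 17.7]
force: [0.3, 0.3, -0.3]
finger_gap: 0.0004
grasp_force: 0.0
```

```bash
python3 - <<'E'
from h import *
im=arm.capture("wrist");cv2.imwrite("pics/w0.png",im)
for n in("cottage_ridge","fir_tip","reindeer_back","cottage","fir","reindeer","antlers","disc_top","lever_knob","snowman","log_pile"):
    print(n,[(round(d["score"],2),world("wrist",d["position"]).round(3).tolist()) for d in arm.landmark_of("wrist",n)[:3]])
s=arm.observe();print(s["time_s"],s["tool_pos"],s["tool_rot"],s["finger_gap"],s["force"])
E
```

```text
cottage_ridge [(0.66, [0.569, 0.158, 0.159])]
fir_tip [(0.73, [0.515, 0.184, 0.093]), (0.7, [0.55, 0.07, 0.18])]
reindeer_back [(0.86, [0.523, -0.109, 0.062]), (0.86, [0.68, -0.114, 0.074]), (0.82, [0.488, 0.123, 0.149])]
cottage [(0.96, [0.575, 0.156, 0.093])]
fir [(0.67, [0.557, 0.066, 0.089]), (0.55, [0.552, 0.068, 0.181])]
reindeer [(0.91, [0.376, -0.102, -0.003]), (0.82, [0.298, 0.234, -0.003]), (0.72, [0.524, -0.1, 0.004])]
antlers [(0.49, [0.524, -0.101, -0.001]), (0.42, [0.382, -0.102, -0.003])]
disc_top [(0.6, [0.541, 0.115, 0.091])]
lever_knob [(0.77, [0.452, 0.01, 0.048])]
snowman [(0.8, [0.608, 0.106, 0.09])]
log_pile [(0.73, [0.516, 0.184, 0.09])]
3.75 [0.45433095 0.05964474 0.33287028] [-1.79999050e+02 -2.47826448e-03  1.76180761e+01] 0.00040851029845365204 [-0.23039994  0.40763698 -0.55984294]
```

View pics/w0.png

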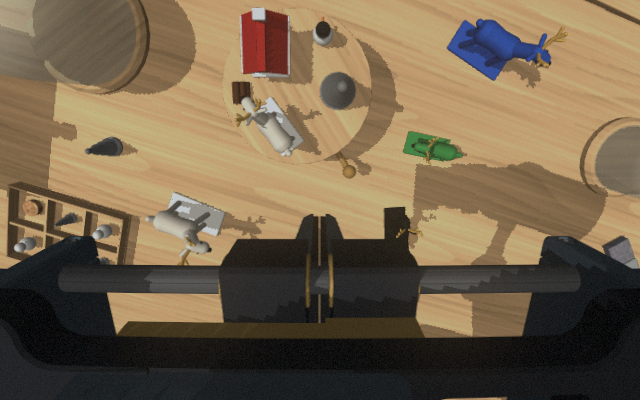

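The wrist view shows the cottage roof at (265,43) with its chimney at (258,14), and the fir at (337,90). The reindeer's back is near (275,132) with its antlers at (250,108), and the lever knob is at (348,171). I'm enlarging the disc area with predicted points overlaid.

```bash
cat >> h.py <<'E'
def px(cam,P):
    c=arm.get_calibration(cam);K=np.array([[c["fx"],0,c["cx"]],[0,c["fy"],c["cy"]],[0,0,1.]])
    return cv2.projectPoints(np.array(P,float).reshape(-1,3),cv2.Rodrigues(np.array(c["R"]))[0],np.array(c["t"],float),K,np.array(c["dist_coeffs"]))[0].reshape(-1,2)
def ray(cam,uv,z):
    c=arm.get_calibration(cam);K=np.array([[c["fx"],0,c["cx"]],[0,c["fy"],c["cy"]],[0,0,1.]])
    n=cv2.undistortPoints(np.array([[uv]],float),K,np.array(c["dist_coeffs"]))[0,0]
    R=np.array(c["R"]);C=-R.T@np.array(c["t"]);d=R.T@np.array([*n,1]);return C+d*(z-C[2])/d[2]
E
python3 - <<'E'
from h import *
im=cv2.imread("pics/w0.png")[0:175,215:375];big=cv2.resize(im,None,fx=3.4,fy=3.4,interpolation=cv2.INTER_CUBIC)
h=np.radians(60)
P={"ridge":(.569,.158,.160),"tip":(.551,.069,.182),"back":(.488,.121,.152)}
for k,p in P.items():
    u=px("wrist",p)[0];print(k,u.round(1));cv2.drawMarker(big,tuple(int(v) for v in (u-[215,0])*3.4),(255,0,255),0,12,1)
cv2.imwrite("pics/w0c.png",big)
for n in("reindeer","cottage","fir"):
    for d in arm.trace("wrist",n):
        m=d["mask"].astype(np.uint8);ys,xs=np.nonzero(m)
        if len(xs) and ys.mean()<170 and 200<xs.mean()<380: print(n,round(d["score"],2),m.sum(),xs.mean().round(1),ys.mean().round(1),cv2.minAreaRect(np.c_[xs,ys].astype(np.float32)))
E
```

```text
ridge [260.4  45.2]
tip [338.9  88.9]
back [275.  132.3]
reindeer 0.89 2151 270.4 123.7 ((269.9535827636719, 121.90452575683594), (76.22256469726562, 43.95634841918945), 33.11134338378906)
cottage 0.88 3246 265.0 43.5 ((265.0, 42.5), (69.0, 50.0), 90.0)
fir 0.95 1040 336.7 90.3 ((337.0, 89.9999771118164), (35.35533905029297, 35.35533905029297), 45.0)
fir 0.17 167 249.1 111.4 ((248.405517578125, 110.28780364990234), (9.814026832580566, 36.23410415649414), 51.07246017456055)
```

View pics/w0c.png

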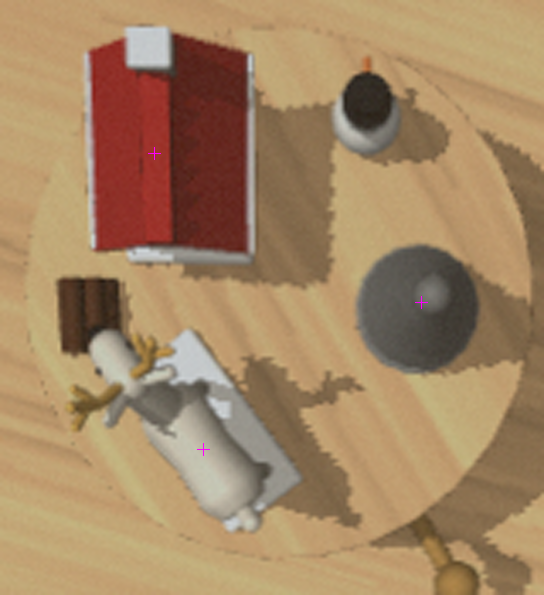

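The crop shows the ridge marker centred on the free ridge. The fir ball is at crop (432,292), so its tip is at (342,86) in the full picture. The back marker sits on the reindeer's back, well clear of the antlers.

```bash
python3 - <<'E'
from h import *
from scipy.spatial.transform import Rotation as Ro
s=arm.observe();p=np.array(s["tool_pos"]);T=Ro.from_euler("xyz",s["tool_rot"],degrees=True).as_matrix()
f=lambda u,v,z:ray("wrist",(215+u/3.4,v/3.4),z)
W={"ridge":f(157,157,.160),"tip":f(432,292,.182),"back":f(206,455,.152),"ch":f(149,48,.17),"antA":f(95,402,.18),"antB":f(150,352,.18),"rump":f(240,500,.147),"ridge_lo":f(157,243,.16),"ridge_hi":f(157,72,.16)}
for k,w in W.items():print(k,w.round(4),"tool shift",(T.T@(w-p)).round(4))
d=W["antA"]/2+W["antB"]/2-W["back"];print(np.degrees(np.arctan2(d[1],d[0])),np.hypot(d[0],d[1]))
E
```

```text
ridge [0.5683 0.1572 0.16  ] tool shift [ 0.1381 -0.0583  0.1729]
tip [0.5546 0.0671 0.182 ] tool shift [0.0978 0.0234 0.1509]
back [0.4866 0.1201 0.152 ] tool shift [ 0.049  -0.0476  0.1809]
ch [0.5944 0.1648 0.17  ] tool shift [ 0.1653 -0.0576  0.1629]
antA [0.4949 0.1529 0.18  ] tool shift [ 0.0669 -0.0764  0.1529]
antB [0.5137 0.1409 0.18  ] tool shift [ 0.0812 -0.0593  0.1529]
rump [0.4751 0.1057 0.147 ] tool shift [ 0.0337 -0.0374  0.1859]
ridge_lo [0.5447 0.1508 0.16  ] tool shift [ 0.1137 -0.0593  0.1729]
ridge_hi [0.5909 0.1633 0.16  ] tool shift [ 0.1615 -0.0573  0.1729]
56.54475648447689 0.03216579688943439
```

Call:
{"method": "carry_out", "body": {
  "steps": "0 0.136 -0.058 0 0; 0 0.136 -0.058 0 0; 0 0.136 -0.058 0 0; 0 0.136 -0.058 0.06 0; 0 0.136 -0.058 0.12 0; 0 0.136 -0.058 0.155 0; 0 0.136 -0.058 0.165 0; 0 0.136 -0.058 0.165 0"
}}

```text
time_s: 4.9
tool_pos: [0.5667, 0.1564, 0.1684]
tool_rot: [180.0, -0.0, 17.6]
force: [0.8, 0.7, 0.2]
finger_gap: 0.0006
grasp_force: 0.0
```

Call:
{"method": "carry_out", "body": {
  "steps": "0 0 0 0.004 0; 0 0 0 0.007 0; 0 0 0 0.009 0; 0 0 0 0.011 0; 0 0 0 0.011 0"
}}

```text
time_s: 5.52
tool_pos: [0.5667, 0.1563, 0.1573]
tool_rot: [180.0, -0.0, 17.6]
force: [-0.4, -0.6, 5.8]
finger_gap: 0.0007
grasp_force: 2.7
```

Call:
{"method": "carry_out", "body": {
  "steps": "0 0 0 0.002 0; 0 0 0 0.003 0; 0 0 0 0.003 0; 0 0 0 0.003 0"
}}

```text
time_s: 6.02
tool_pos: [0.5667, 0.1563, 0.1545]
tool_rot: [180.0, -0.1, 17.6]
force: [-1.6, -0.5, 6.7]
finger_gap: 0.0006
grasp_force: 3.5
```

Call:
{"method": "carry_out", "body": {
  "steps": "0 0 0 0.001 0; 0 0 0 0.001 0; 0 0 0 0.001 0; 0 0 0 0.001 0; 0 0 0 0.001 0; 0 0 0 0.001 0; 0 0 0 0.001 0"
}}

```text
time_s: 6.9
tool_pos: [0.5667, 0.1564, 0.1535]
tool_rot: [180.0, -0.1, 17.6]
force: [-1.2, 0.3, 7.5]
finger_gap: 0.0002
grasp_force: 3.7
```

```bash
python3 - <<'E'
from h import *
for i in range(3):
    arm.capture("wrist");s=arm.observe();print(s["time_s"],s["tool_pos"],s["force"].round(2))
cv2.imwrite("pics/s1.png",cv2.resize(arm.capture("scene")[170:290,310:460],None,fx=4,fy=4))
E
```

```text
6.95 [0.56672318 0.15632325 0.15347617] [-0.63 -0.14  7.93]
7.0 [0.56671603 0.1563254  0.15348707] [-0.59 -0.54  7.97]
7.05 [0.56672957 0.15633446 0.15349197] [-0.53  0.44  7.01]
```

View pics/s1.png

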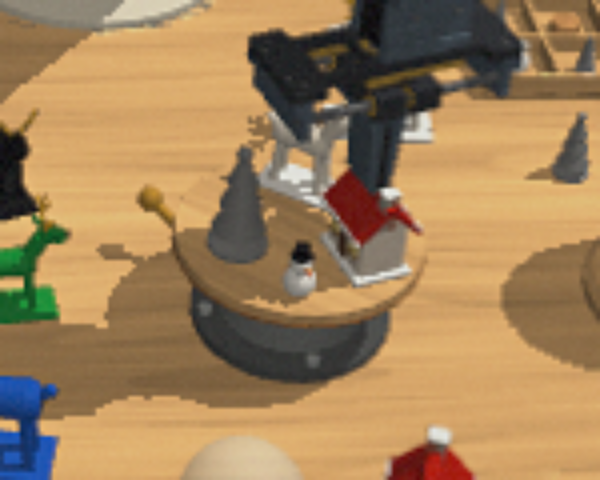

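The fingertips rest on the ridge, clear of the chimney at crop (388,200), and the platform has sunk with about 7.5 N. That press is done, so I'm moving to the fir.

Call:
{"method": "carry_out", "body": {
  "steps": "0 0 0 -0.005 0; 0 0 0 -0.012 0; 0 0 0 -0.070 0; 0 0 0 -0.070 0; 0 -0.039 0.081 -0.070 0; 0 -0.039 0.081 -0.070 0; 0 -0.039 0.081 -0.050 0; 0 -0.039 0.081 -0.036 0"
}}

```text
time_s: 8.1
tool_pos: [0.5534, 0.067, 0.1879]
tool_rot: [-180.0, 0.0, 17.6]
force: [-0.8, 0.5, 0.2]
finger_gap: 0.0002
grasp_force: 0.0
```

Call:
{"method": "carry_out", "body": {
  "steps": "0 0 0 0 0; 0 0 0 0.003 0; 0 0 0 0.006 0; 0 0 0 0.008 0; 0 0 0 0.009 0; 0 0 0 0.009 0"
}}

```text
time_s: 8.85
tool_pos: [0.554, 0.0674, 0.1801]
tool_rot: [180.0, -0.0, 17.6]
force: [-0.0, 1.1, 5.7]
finger_gap: 0.0004
grasp_force: 2.4
```

Call:
{"method": "carry_out", "body": {
  "steps": "0 0 0 0.002 0; 0 0 0 0.004 0; 0 0 0 0.004 0; 0 0 0 0.004 0; 0 0 0 0.004 0; 0 0 0 0.004 0; 0 0 0 0.004 0; 0 0 0 0.004 0"
}}

```text
time_s: 9.85
tool_pos: [0.554, 0.0673, 0.1763]
tool_rot: [180.0, -0.0, 17.6]
force: [-1.2, 1.2, 6.3]
finger_gap: 0.0002
grasp_force: 3.4
```

```bash
python3 - <<'E'
from h import *
for i in range(3):
    arm.capture("wrist");s=arm.observe();print(s["time_s"],s["tool_pos"],s["force"].round(2))
cv2.imwrite("pics/s2.png",cv2.resize(arm.capture("scene")[170:290,310:460],None,fx=4,fy=4))
E
```

```text
9.9 [0.5540188  0.06736201 0.17627697] [-0.9   1.17  5.71]
9.95 [0.55401318 0.06733384 0.17625027] [-0.48  2.09  7.27]
10.0 [0.55401324 0.06735285 0.17625619] [-1.05  1.63  7.39]
```

View pics/s2.png

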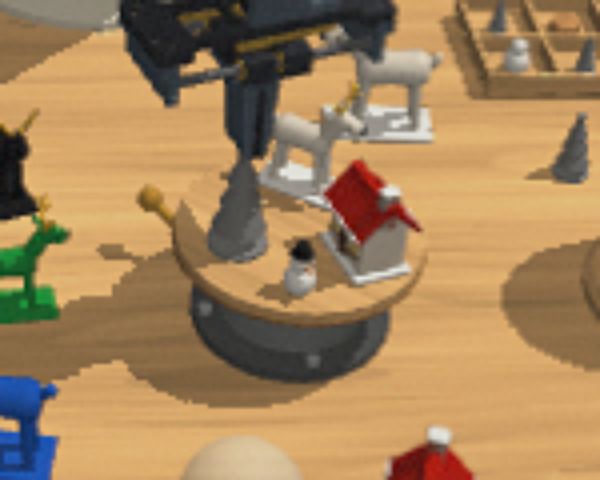

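The fingers press the fir's tip at crop (243,160) and nothing else, with about 7 N. I'm going up and over to the reindeer, turning the fingers square to its back.

Call:
{"method": "carry_out", "body": {
  "steps": "0 0 0 -0.005 0; 0 0 0 -0.012 0; 0 0 0 -0.064 0.15; 0 0 0 -0.064 0.3; 0 -0.051 -0.069 -0.064 0.5; 0 -0.051 -0.069 -0.064 0.7; 0 -0.051 -0.069 -0.064 0.88; 0 -0.051 -0.069 -0.064 0.88"
}}

```text
time_s: 11.05
tool_pos: [0.4841, 0.1177, 0.2402]
tool_rot: [-180.0, -0.0, -32.8]
force: [-0.2, -0.3, 0.3]
finger_gap: 0.0007
grasp_force: 0.0
```

```bash
python3 - <<'E'
from h import *
im=arm.capture("wrist")
s=arm.observe();print(s["time_s"],s["tool_pos"],s["tool_rot"],s["force"].round(2))
print([(round(d["score"],2),world("wrist",d["position"]).round(3).tolist()) for d in arm.landmark_of("wrist","reindeer_back")[:4]])
cv2.imwrite("pics/w2.png",im)
E
```

```text
11.1 [0.48430894 0.11749594 0.24006711] [-1.79999366e+02 -1.06911007e-02 -3.26607890e+01] [ 0.24 -0.97 -0.38]
[(0.86, [0.486, 0.121, 0.15]), (0.79, [0.526, -0.108, 0.061]), (0.73, [0.373, -0.104, 0.058])]
```

View pics/w2.png

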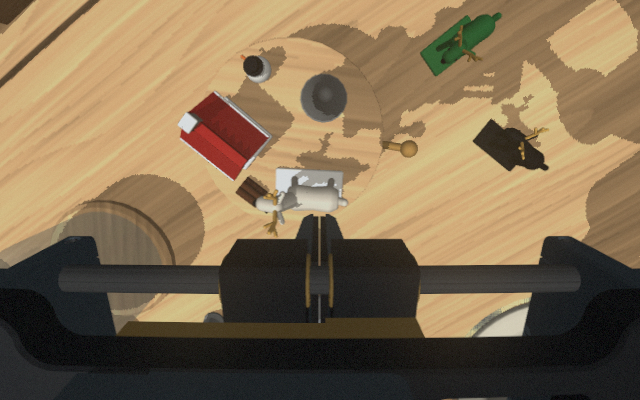

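The reindeer lies square to the fingers, its back at (318,197), directly ahead of the tips in this slanted view. Its antlers are off to the left at (272,220). I'm descending.

Call:
{"method": "carry_out", "body": {
  "steps": "0 0 0 0.05 0; 0 0 0 0.072 0; 0 0 0 0.081 0; 0 0 0 0.084 0; 0 0 0 0.087 0; 0 0 0 0.089 0; 0 0 0 0.091 0; 0 0 0 0.091 0"
}}

```text
time_s: 12.15
tool_pos: [0.4846, 0.1176, 0.1492]
tool_rot: [-180.0, -0.0, -32.8]
force: [0.5, 0.2, 5.0]
finger_gap: 0.0006
grasp_force: 2.5
```

Call:
{"method": "carry_out", "body": {
  "steps": "0 0 0 0.002 0; 0 0 0 0.004 0; 0 0 0 0.004 0; 0 0 0 0.004 0; 0 0 0 0.004 0; 0 0 0 0.004 0; 0 0 0 0.004 0; 0 0 0 0.004 0"
}}

```text
time_s: 13.15
tool_pos: [0.4846, 0.1176, 0.1453]
tool_rot: [-180.0, -0.0, -32.8]
force: [0.3, -0.5, 7.0]
finger_gap: 0.0006
grasp_force: 3.4
```

```bash
python3 - <<'E'
from h import *
for i in range(3):
    arm.capture("wrist");s=arm.observe();print(s["time_s"],s["tool_pos"],s["force"].round(2))
cv2.imwrite("pics/s3.png",cv2.resize(arm.capture("scene")[170:290,310:460],None,fx=4,fy=4))
E
```

```text
13.2 [0.48462692 0.11759706 0.14532081] [-0.25 -0.73  6.64]
13.25 [0.48464855 0.11760705 0.14531162] [-0.06 -0.78  7.4 ]
13.3 [0.484674   0.11759641 0.1453589 ] [-0.13  0.04  6.18]
```

View pics/s3.png

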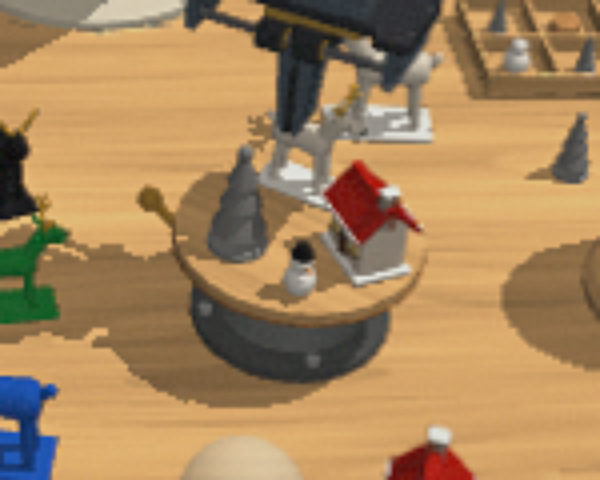

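The fingers press the reindeer's back at crop (295,130), behind the antlers at (350,100), with about 7 N. I'm backing straight up.

Call:
{"method": "carry_out", "body": {
  "steps": "0 0 0 -0.005 0; 0 0 0 -0.012 0; 0 0 0 -0.06 0; 0 0 0 -0.12 0; 0 0 0 -0.18 0; 0 0 0 -0.18 0; 0 0 0 -0.18 0; 0 0 0 -0.18 0"
}}

```text
time_s: 14.35
tool_pos: [0.4835, 0.1175, 0.3236]
tool_rot: [179.9, 0.1, -32.8]
force: [-0.5, -0.8, -0.3]
finger_gap: 0.0002
grasp_force: 0.0
```

```bash
python3 - <<'E'
from h import *
arm.capture("wrist")
for n in("cottage_ridge","fir_tip","reindeer_back","disc_top"):
    print(n,[(round(d["score"],2),world("wrist",d["position"]).round(3).tolist()) for d in arm.landmark_of("wrist",n)[:3]])
s=arm.observe();print(s["time_s"],s["tool_pos"],s["force"].round(2))
print(arm.finish_job())
E
```

```text
cottage_ridge [(0.65, [0.568, 0.158, 0.16])]
fir_tip [(0.72, [0.552, 0.069, 0.182])]
reindeer_back [(0.96, [0.486, 0.121, 0.149]), (0.74, [0.371, -0.102, 0.06]), (0.72, [0.525, -0.109, 0.061])]
disc_top [(0.92, [0.542, 0.12, 0.09]), (0.58, [0.532, 0.45, 0.001])]
14.6 [0.48404853 0.11753973 0.32431474] [ 0.48 -0.53 -0.6 ]
the job is handed in; nothing more can be done
None
```

I pressed the cottage, the fir and the reindeer in that order, each at about 7 N for over half a second. Afterwards the platform was back up and all three pieces measured where they started, and I handed the job in at about 14.6 s; no verdict was returned.

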